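# Turn the red figure to the drying fan and switch it on

### The arm

A 6-joint arm with a two-finger parallel gripper is mounted at the origin on the work surface. World frame = base frame: x ahead of the robot, y to its left, z up, the work surface at z = 0. Lengths are in m, angles in rad, forces in N, time in s.
With the tool pointing down it reaches from about 0.325 to 1 m from the base axis. Payload 5.1 kg.
Tool frame: the origin (TCP) lies on the centre line of the jaws, within the pads' length; the fingertips stand 8 mm ahead of it and the grasp point (between the pads) lies 11 mm behind it (env.tips_ahead is the distance from the TCP to the fingertips, in m); z points along the fingers, y is the line along which they close (so a half turn about z gives the same grasp; the last joint's range is limited). The gripper opens to 85 mm and grips with 20 to 120 N. Pads are 22 mm wide; open, the fingers measure 114 mm over their backs; the gripper's body (76 mm by 85 mm) begins 54 mm behind the grasp point. The pads swing forward as they close: fully open they stand 13 mm farther back than shut.
Start: joints at [1.251, 0.124, 1.65, -0, 1.367, -0.083], TCP at [0.153, 0.632, 0.239] pointing down, gripper open.
Joint ranges: [-2.61, 2.61], [-1.02, 2.33], [0.03, 2.71], [-1.35, 4.49], [0.32, 2.68], [-2.91, 2.91]. Speed limits (rad/s): [2.57, 2.57, 3.14, 3.14, 3.14, 3.14].

### API

Orientations are given as a unit quaternion [x, y, z, w].
In Python, from station import env gives the robot as it stands. The module is installed in compiled form; this text tells all that it offers.
- The arm moves only by the tool drive_tool, never from a script. Its arguments are lists of equal length, an entry for each row: "dp": the shift along the tool's x, y, z as a fraction of full scale, a list of three; "turn": the turn about the tool's z as a fraction of full scale. A call has exactly 5 rows; each row shifts and turns the commanded pose from where the row before left it, along the tool's axes as they then stand; what a row does not reach is not made up. Full scale, the value 1, is 2.5 cm for a shift and 6 degrees for a turn. A row lasts 1/8 s, in which the tool goes at most 62.5 mm and 10.7 degrees, less where a joint would pass 70% of its speed; a pose out of reach is approached as far as the arm can. A call with a number of a shift or a turn outside -1 to 1 is refused whole. A call with a gripper value outside its range is refused whole. "hand" is the finger opening in mm, from 0 to 85.4, set as the call begins (left out, the last holds). The fingers move at their own pace and stop on an object; the grip force is fixed at half the most. Time passes only in rows, so rows that do not move let the fingers close, or fill a call up. It gives the time, the measured TCP pose, the force, the opening and the grip force at its end, in the units of the state.
- env.sense(): the state, without advancing time (a new reading comes with each control period).
- env.capture(name): name is "scene" or "side" or "wrist"; returns a dict with "frame" (400x640x3 uint8, red, green, blue), "intrinsics" (3x3 intrinsics, pixels), "R" (3x3) and "t" (3): a world point X has camera coordinates R X + t. Camera axes: x right, y down, z forward; pixel columns grow to the right and rows downward; lengths in m; the calibration is good to about 2 mm. A picture is of the moment at which its call begins. There is no depth.
- env.sign_off(): hands the job in; it is judged then, once.
Trained networks look in the newest picture that a camera, given by its name, has taken for a name from the list of things; names that differ only in an ending like _2 or _b are one class to them, and where a whole thing is asked for, a point or a joint stands for the part that bears it (a point fixed in the world has none). Each returns a list of dicts, best first, with "p" (0 to 1); they miss things now and then, are a little off and sometimes report something else, mostly with a low value. They report only what shows in the picture. A call takes as long as a camera call.
- env.look_for(camera, target): "xy" ([column, row] in pixels, amid what is visible of it).
- env.trace(camera, target): "pixels" (400x640 bool, what is visible of it) and "xy" ([column, row] in pixels, amid what is visible of it).
The state is a dict: "time": time; "joint_pos": joint angles; "dq": joint speeds; "tau": joint torques, N m; "tcp_pos": TCP position; "eef_rot": TCP orientation; "force": force on the tool from outside, world axes, zero at the start; "torque": the same for the moment, N m; "finger_gap": opening from 0.0 (shut) to 1.0 (fully open); "finger_force": force on a finger pad.
Only numpy, scipy, OpenCV 4.12 (cv2) and the standard library are available. Lean on these libraries where they do the work, as an engineer would, in place of code of your own. Each camera call takes 0.05 s, during which the arm holds its last target. There are 200 camera calls.

### The job

Turn the little drying turntable by pushing on its grey arms with a fingertip until the figure with the red cap stands squarely in front of the blue fan, on the centre line of its air stream, and leave it there; then press the fan's orange button fully in with a fingertip for a moment and let it go. Nothing is to be picked up: do not touch the painted cork figures, which must stay standing on the turntable, and leave the cup, paint tubes, knife and spare cork where they are.

Things in the scene. Friction and masses are not known exactly. Their poses are not given: they have to be found in the camera images.
- hub (a point): centre of the round turntable's top face, on its upright axis, 50 mm above the table. A wooden disc 170 mm across with white paper on top, turning on a foot (150 mm across, 12 mm thick) fixed to the table. Four grey push arms, 90 degrees apart, stick out of its rim to 140 mm from the axis
- turntable (a joint): turning angle of the disc and its arms, rad, growing counter-clockwise seen from above; starts anywhere between -0.75 and 0.75, may turn either way more than a full turn; slightly stiff (about 0.1 N m, some 1 N at an arm), stays where it is left without coasting
- arm0 (a point): point on the centre line of grey push arm 0, 120 mm from the axis, 39 mm above the table; turns with the disc. The arm is an upright bar, 10 mm thick, 22 mm tall (28 to 50 mm above the table), reaching from 85 to 140 mm from the axis, with only the table beneath
- arm1 (a point): point on the centre line of grey push arm 1, 120 mm from the axis, 39 mm above the table; turns with the disc. The arm is an upright bar, 10 mm thick, 22 mm tall (28 to 50 mm above the table), reaching from 85 to 140 mm from the axis, with only the table beneath
- arm2 (a point): point on the centre line of grey push arm 2, 120 mm from the axis, 39 mm above the table; turns with the disc. The arm is an upright bar, 10 mm thick, 22 mm tall (28 to 50 mm above the table), reaching from 85 to 140 mm from the axis, with only the table beneath
- arm3 (a point): point on the centre line of grey push arm 3, 120 mm from the axis, 39 mm above the table; turns with the disc. The arm is an upright bar, 10 mm thick, 22 mm tall (28 to 50 mm above the table), reaching from 85 to 140 mm from the axis, with only the table beneath
- red_figure: cork figure with a red painted cap, 25 mm across, 42 mm tall, about 18 g, standing loose on the disc 40 to 62 mm from its axis and carried round with it; origin under its centre
- yellow_figure: cork figure with a yellow painted cap, 25 mm across, 42 mm tall, about 18 g, standing loose on the disc 40 to 62 mm from its axis and carried round with it; origin under its centre
- blue_figure: cork figure with a blue painted cap, 25 mm across, 42 mm tall, about 18 g, standing loose on the disc 40 to 62 mm from its axis and carried round with it; origin under its centre
- green_figure: cork figure with a green painted cap, 25 mm across, 42 mm tall, about 18 g, standing loose on the disc 40 to 62 mm from its axis and carried round with it; origin under its centre
- fan: square drying fan fixed beside the turntable: blue frame 80 mm wide, 28 mm deep, top 90 mm above the table. Origin on the table under the frame's centre. It blows along its own -x towards the turntable: a figure at y = 0 in this frame, on the fan's side of the hub, is on its centre line. The hub lies 180 to 195 mm in front, up to 17 mm off that line
- switch_top (a point): centre of the top of the fan's orange push button, 28 mm across, 58 mm above the table, 66 mm behind the frame's centre on a white block; pressed straight down
- switch (a joint): travel of the button, m: 0 out, 0.006 fully in; springs back when let go; 1.5 N starts it, 5 N puts it fully in
- water_cup: white plastic cup for brush water, 110 mm tall, 72 mm across the rim; loose; origin under its centre
- tube_blue: blue paint tube lying flat, about 86 mm long, 28 mm wide, 24 mm high; loose; origin underneath its middle
- tube_red: red paint tube lying flat, same size as the blue one; loose; origin underneath its middle
- craft_knife: yellow craft knife lying flat, about 160 mm long, 16 mm high; loose; origin underneath its handle's middle
- spare_cork: plain unpainted cork, 24 mm across and 42 mm tall, standing upright on the table; loose; origin under its centre

How it is judged:
By the outcome, as a careful person would: the job done as asked, in the order asked, and still so for the second after the job is handed in, with the robot touching nothing.
It also fails if it takes over 64 s, if anything falls off the work surface, if the arm or the gripper's body presses on something with over 40 N, if the wrist force passes 120 N, or if a joint passes its speed limit or range.

## Working session

There is one attempt and no reset: what is moved stays moved. The work goes in short steps, Python scripts to look and compute and a tool call to move; the robot and the scene stay as the last step left them, time stands still between calls to the robot, and variables do not carry over. Pictures are saved under pics/ and viewed, at most 12 in all, crops included, and the job is handed in when it is done.

Besides the shell and the picture viewer there is one more tool, called after ">>>" by a JSON object that holds its "op" and its "data". drive_tool: Moves the arm, as the interface text tells. Its arguments: {"type":"object","properties":{"dp":{"type":"array","items":{"type":"array","items":{"type":"number"}}},"turn":{"type":"array","items":{"type":"number"}},"hand":{"type":"number"}},"required":["dp","turn"]}

```bash
mkdir -p pics
cat > h.py <<'E'
from station import env
import numpy as np, cv2
def cap(c,n=None):
    d=env.capture(c)
    if n: cv2.imwrite(f'pics/{n}.png',d['frame'][...,::-1])
    return d
def ray(d,xy):
    K,R,t=map(np.array,(d['intrinsics'],d['R'],d['t']))
    v=R.T@np.linalg.solve(K,[xy[0],xy[1],1.]); return -R.T@t,v
def atz(d,xy,z):
    o,v=ray(d,xy); return o+v*(z-o[2])/v[2]
def proj(d,X):
    p=np.array(d['R'])@np.array(X)+np.array(d['t']); q=np.array(d['intrinsics'])@p; return q[:2]/q[2]
E
python3 - <<'E'
from h import *
np.set_printoptions(precision=3,suppress=True)
s=env.sense(); print(s['time'],s['tcp_pos'],s['eef_rot'],s['finger_gap'],env.tips_ahead)
Z=dict(hub=.05,arm0=.039,arm1=.039,arm2=.039,arm3=.039,red_figure=.07,yellow_figure=.07,blue_figure=.07,green_figure=.07,fan=.06,switch_top=.058,water_cup=.055,spare_cork=.02,tube_blue=.012,tube_red=.012,craft_knife=.01)
for c in ['scene','side']:
    d=cap(c,c+'0'); print(c,'cam',ray(d,(320,200))[0])
    for k,z in Z.items():
        for r in env.look_for(c,k)[:4 if k=='arm0' else 1]: print(k,round(r['p'],2),np.array(r['xy']),atz(d,r['xy'],z)[:2])
E
```

```text
0.0 [0.152 0.631 0.238] [ 0.118  0.993 -0.001 -0.   ] 0.9980214113247549 0.008
scene cam [1.355 0.465 0.629]
hub 0.67 [317.1 220. ] [0.599 0.121]
arm0 0.62 [317.7 216. ] [0.566 0.108]
arm1 0.62 [317.7 216. ] [0.566 0.108]
arm2 0.62 [317.7 216. ] [0.566 0.108]
arm3 0.62 [317.7 216. ] [0.566 0.108]
red_figure 0.5 [248.7 205. ] [ 0.627 -0.073]
green_figure 0.45 [316.9 216.9] [0.612 0.127]
fan 0.81 [250.8 208.7] [ 0.628 -0.067]
switch_top 0.52 [231.2 196.9] [ 0.592 -0.157]
water_cup 0.62 [446.6 222.6] [0.495 0.442]
spare_cork 0.26 [297.7 208.1] [0.524 0.025]
tube_blue 0.69 [433.3 273.7] [0.653 0.438]
tube_red 0.88 [365.6 280.4] [0.732 0.298]
craft_knife 0.55 [193.3 241.5] [ 0.758 -0.172]
side cam [ 0.074 -0.377  0.613]
hub 0.89 [333.1 228.4] [0.524 0.082]
arm0 0.92 [332.7 227.2] [0.535 0.095]
arm0 0.69 [180.  198.7] [0.332 0.391]
arm1 0.92 [332.7 227.2] [0.535 0.095]
arm2 0.92 [332.7 227.2] [0.535 0.095]
arm3 0.92 [332.7 227.2] [0.535 0.095]
red_figure 0.64 [342.4 230. ] [0.519 0.051]
yellow_figure 0.49 [313.9 216. ] [0.504 0.12 ]
blue_figure 0.59 [366.9 215.5] [0.59  0.051]
green_figure 0.56 [336.1 197.2] [0.583 0.139]
fan 0.95 [422.4 278.8] [ 0.547 -0.129]
switch_top 0.68 [446.4 275.2] [ 0.59  -0.151]
water_cup 0.62 [228.1 158. ] [0.496 0.452]
spare_cork 0.44 [183.1 199.2] [0.345 0.41 ]
tube_blue 0.53 [277.9 154.5] [0.647 0.445]
tube_red 0.79 [338.6 170.2] [0.725 0.278]
craft_knife 0.6 [505.  264.4] [ 0.752 -0.192]
```

View pics/scene0.png

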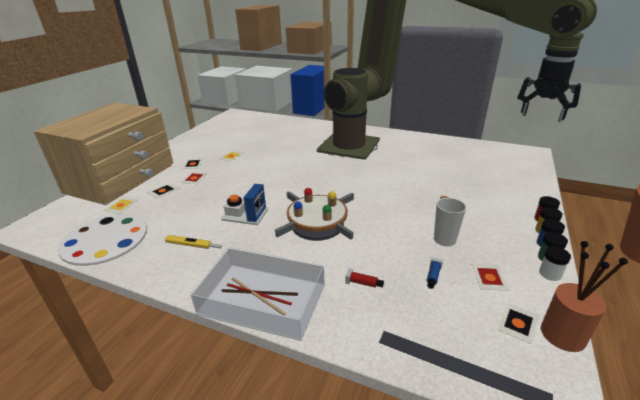

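View pics/side0.png

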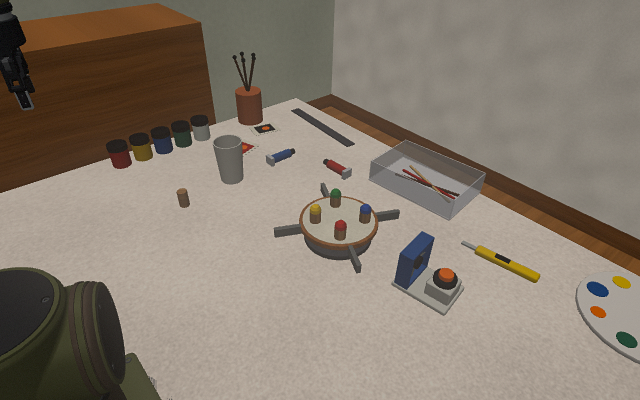

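The scene picture shows the turntable at about (317,213) with the fan and its orange button to its left at (250,205). In the side picture the red cap, at (341,226), is already near the fan side. The networks agree on this. Next I'll bring the wrist camera overhead with the fingers shut.

>>> {"op": "drive_tool", "data": {"dp": [[-1,-1,-0.2],[-1,-1,-0.2],[-1,-1,-0.2],[-1,-1,-0.2],[-1,-1,-0.2]], "turn": [0,0,0,0,0], "hand": 0}}

```text
time: 2.33
tcp_pos: [0.2452, 0.48, 0.2646]
eef_rot: [0.118, 0.993, 0.0, 0.0]
force: [-0.2, 0.4, -0.3]
finger_gap: -0.0
finger_force: 0.0
```

>>> {"op": "drive_tool", "data": {"dp": [[-1,-1,-0.2],[-1,-1,-0.2],[-1,-1,-0.2],[-1,-1,-0.2],[-1,-1,-0.2]], "turn": [0,0,0,0,0]}}

```text
time: 2.95
tcp_pos: [0.3373, 0.3292, 0.2897]
eef_rot: [0.118, 0.993, 0.0, 0.0]
force: [0.1, 0.2, -0.3]
finger_gap: 0.002
finger_force: 0.0
```

>>> {"op": "drive_tool", "data": {"dp": [[-1,-1,-0.2],[-1,-1,-0.2],[-1,-1,-0.2],[-1,-1,-0.2],[-1,-1,-0.2]], "turn": [0,0,0,0,0]}}

```text
time: 3.58
tcp_pos: [0.4295, 0.1783, 0.3147]
eef_rot: [0.118, 0.993, 0.0, 0.0]
force: [0.3, -1.0, -0.1]
finger_gap: 0.0
finger_force: 0.0
```

>>> {"op": "drive_tool", "data": {"dp": [[-1,-1,-0.2],[-1,-1,-0.2],[-1,-1,-0.2],[-0.5,-1,-0.2],[0,0,0]], "turn": [0,0,0,0,0]}}

```text
time: 4.2
tcp_pos: [0.4911, 0.0604, 0.3347]
eef_rot: [0.12, 0.993, 0.0, 0.0]
force: [-0.4, 0.3, 0.0]
finger_gap: 0.001
finger_force: 0.0
```

Run:
```python
from h import *
np.set_printoptions(precision=3,suppress=True)
s=env.sense(); print(s['time'],s['tcp_pos'],s['eef_rot'],s['finger_gap'])
Z=dict(hub=.05,red_figure=.07,yellow_figure=.07,blue_figure=.07,green_figure=.07,fan=.06,switch_top=.058)
d=cap('wrist','wrist1'); print('cam',ray(d,(320,200)))
for k,z in Z.items():
    for r in env.look_for('wrist',k)[:1]: print(k,round(r['p'],2),np.array(r['xy']),atz(d,r['xy'],z)[:2])
```

```text
4.2 [0.491 0.06  0.335] [0.12  0.993 0.    0.   ] 0.0009869396239626969
cam (array([0.413, 0.081, 0.471]), array([ 0.304, -0.076, -0.95 ]))
hub 0.89 [368.2 191.9] [0.551 0.107]
red_figure 0.83 [326.8 182.2] [0.522 0.061]
yellow_figure 0.85 [387.4 160.4] [0.513 0.134]
blue_figure 0.71 [341.8 240. ] [0.597 0.062]
green_figure 0.86 [405.9 213.2] [0.581 0.144]
fan 0.72 [215.4 251.3] [ 0.579 -0.097]
switch_top 0.71 [183.8 268.3] [ 0.594 -0.145]
```

View pics/wrist1.png

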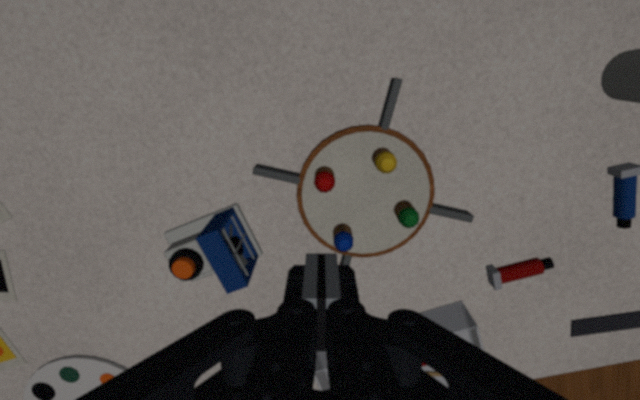

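The wrist view shows the turntable centred at about (367,190), the red cap at (325,181) and the blue cap at (343,239). The fan is at (228,250) and the button at (183,265). For precision I'll fit the disc and enlarge the fan.

Run:
```python
from h import *
np.set_printoptions(precision=4,suppress=True)
d=cap('wrist'); f=d['frame']
c=cv2.resize(f[170:310,140:290],None,fx=5,fy=5,interpolation=cv2.INTER_CUBIC)
c=cv2.convertScaleAbs(c,alpha=1.6)[:600]
cv2.imwrite('pics/fan.png',c[...,::-1])
m=env.trace('wrist','hub')[0]['pixels']
hsv=cv2.cvtColor(f,cv2.COLOR_RGB2HSV)
# brown rim mask
b=((hsv[...,0]<20)&(hsv[...,1]>70)).astype(np.uint8)
yy,xx=np.nonzero(b); k=[(x,y) for x,y in zip(xx,yy) if 45<np.hypot(x-367,y-190)<78]
P=np.array([atz(d,p,.05)[:2] for p in k])
from scipy.optimize import least_squares
for lo in (0,):
    r=least_squares(lambda q:np.hypot(*(P-q[:2]).T)-q[2],[.55,.105,.08],loss='soft_l1',f_scale=.002); print(len(k),r.x)
for n,(h0,h1) in dict(red=(0,8),yellow=(20,35),blue=(105,130),green=(55,85)).items():
    mm=((hsv[...,0]>=h0)&(hsv[...,0]<=h1)&(hsv[...,1]>130)&(hsv[...,2]>40)).astype(np.uint8)
    yy,xx=np.nonzero(mm); s=np.hypot(xx-367,yy-190)<60
    x=(xx[s].mean(),yy[s].mean()); print(n,s.sum(),x,[atz(d,x,z)[:2] for z in(.085,.092)])
```

```text
2129 [0.5547 0.103  0.0808]
red 260 (np.float64(322.62692307692305), np.float64(181.93846153846152)) [array([0.5155, 0.0597]), array([0.5137, 0.0601])]
yellow 354 (np.float64(383.3954802259887), np.float64(163.26553672316385)) [array([0.5104, 0.129 ]), array([0.5086, 0.1282])]
blue 162 (np.float64(342.4938271604938), np.float64(239.24074074074073)) [array([0.5885, 0.0662]), array([0.5853, 0.0665])]
green 226 (np.float64(407.4159292035398), np.float64(218.96017699115043)) [array([0.581 , 0.1441]), array([0.5779, 0.143 ])]
```

View pics/fan.png

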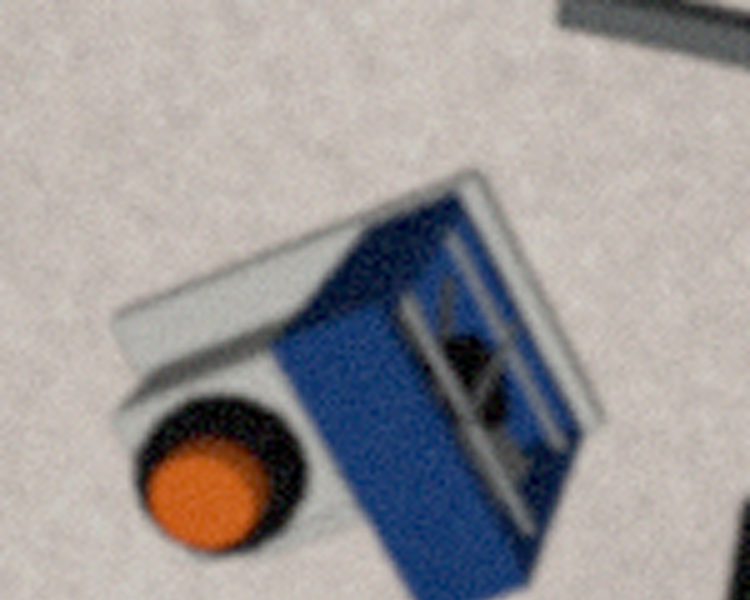

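```bash
cat > m.py <<'E'
from h import *
from scipy.optimize import least_squares
def hubfit(d,c0=(.552,.105)):
    hsv=cv2.cvtColor(d['frame'],cv2.COLOR_RGB2HSV)
    b=(hsv[...,0]<20)&(hsv[...,1]>70)
    yy,xx=np.nonzero(b); P=np.array([atz(d,(x,y),.05)[:2] for x,y in zip(xx,yy)])
    c=np.array(c0)
    for _ in range(4):
        q=P-c; r=np.hypot(*q.T); a=np.arctan2(q[:,1],q[:,0]); ok=(r>.068)&(r<.1)
        E=[]; O=[]
        for k in np.arange(-np.pi,np.pi,.07):
            s=ok&(np.abs(a-k)<.035)
            if s.sum()>3:
                E.append(c+np.percentile(r[s],4)*np.array([np.cos(k),np.sin(k)]))
                O.append(c+np.percentile(r[s],96)*np.array([np.cos(k),np.sin(k)]))
        fit=lambda X:least_squares(lambda v:np.hypot(*(np.array(X)-v[:2]).T)-v[2],[*c,.08],loss='soft_l1',f_scale=.001).x
        i,o=fit(E),fit(O); c=i[:2]
    return i,o
E
python3 - <<'E'
from m import *
np.set_printoptions(precision=4,suppress=True)
W=cap('wrist'); S=cap('side'); print('hub wrist in/out',*hubfit(W)); print('hub side',*hubfit(S))
A,B,C=[atz(W,p,.09)[:2] for p in((218,229.4),(245.6,286.6),(195,239))]
sw=atz(W,(181.6,269),.058)[:2]
print('A,B,C',A,B,C,'len',np.linalg.norm(A-B),np.linalg.norm(A-C))
u=(A-B)/np.linalg.norm(A-B); n=np.array([u[1],-u[0]])
M=(A+B)/2
if n@(sw-M)<0:n=-n
print('n(+x fan)',n,'yaw',np.arctan2(n[1],n[0]),'centre',M+.014*n,'sw',sw,'sw pred',M+.08*n)
out=S['frame'].copy(); out=cv2.resize(out[140:320,240:500],None,fx=3,fy=3)
yv=np.array([-n[1],n[0]]); c=M+.014*n
for dx,dy,z in[(-.014,.04,.09),(-.014,-.04,.09),(.014,.04,.09),(.014,-.04,.09),(.066,0,.058),(-.185,0,.05),(-.1,0,.05),(-.014,.04,0),(-.014,-.04,0)]:
    p=proj(S,[*(c+dx*n+dy*yv),z]); cv2.circle(out,(int((p[0]-240)*3),int((p[1]-140)*3)),3,(0,255,0),-1)
h=hubfit(W)[0][:2]; p=proj(S,[*h,.05]); cv2.circle(out,(int((p[0]-240)*3),int((p[1]-140)*3)),4,(255,0,255),-1)
cv2.imwrite('pics/side1.png',out[...,::-1])
E
```

```text
hub wrist in/out [0.5551 0.1022 0.0788] [0.5541 0.1021 0.0838]
hub side [0.5538 0.0987 0.0783] [0.5495 0.0949 0.086 ]
A,B,C [ 0.5411 -0.0697] [ 0.6201 -0.0612] [ 0.5464 -0.0993] len 0.07941670145569114 0.030109838197568534
n(+x fan) [ 0.1072 -0.9942] yaw -1.4634381767393416 centre [ 0.5821 -0.0793] sw [ 0.5936 -0.1457] sw pred [ 0.5892 -0.1449]
```

View pics/side1.png

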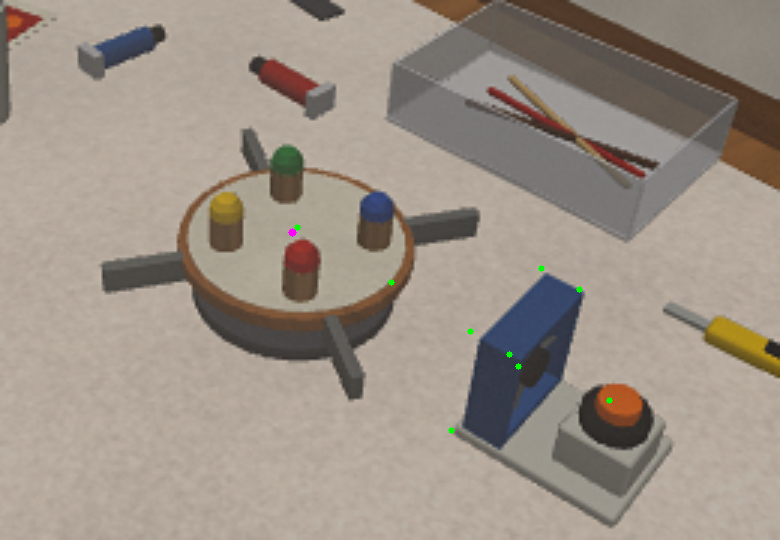

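Distances agree with the given sizes, and the side camera is offset by about 3 mm. However, the fan's yaw from its front edge (0.107) and from its button (0.171) disagree, so I'll take a closer look.

>>> {"op": "drive_tool", "data": {"dp": [[0.4,-0.9,0.9],[0.4,-0.9,0.9],[0.4,-0.9,0.9],[0.4,-0.9,0.9],[0,0,0]], "turn": [0,0,0,0,0]}}

```text
time: 5.42
tcp_pos: [0.4292, -0.0169, 0.2423]
eef_rot: [0.119, 0.993, 0.0, -0.002]
force: [-0.3, 0.6, 0.3]
finger_gap: 0.001
finger_force: 0.0
```

Run:
```python
from m import *
np.set_printoptions(precision=4,suppress=True)
s=env.sense();print(s['tcp_pos'],s['time'])
W=cap('wrist'); np.savez('w2.npz',**W); f=W['frame']; print('hub',*hubfit(W))
hsv=cv2.cvtColor(f,cv2.COLOR_RGB2HSV)
p=proj(W,[.582,-.079,.09]); q=proj(W,[.593,-.145,.058]); print(p,q)
b=((hsv[...,0]>100)&(hsv[...,0]<125)&(hsv[...,1]>140))
yy,xx=np.nonzero(b); k=np.hypot(xx-p[0],yy-p[1])<80
print('V hist',np.histogram(hsv[...,2][yy[k],xx[k]],bins=12))
x0,y0=int(p[0])-100,int(p[1])-75; x0=max(x0,0)
c=cv2.resize(f[y0:y0+150,x0:x0+200],None,fx=4,fy=4,interpolation=cv2.INTER_CUBIC)
print(x0,y0); cv2.imwrite('pics/fan2.png',cv2.convertScaleAbs(c,alpha=1.5)[...,::-1])
```

```text
[ 0.4292 -0.0169  0.2423] 5.425
hub [0.5555 0.1025 0.0789] [0.5539 0.1005 0.0854]
[294.5298 346.1362] [240.153  345.5722]
V hist (array([694, 561, 272,  66, 131, 264,  61,  10,   9,   9,  20,   6]), array([ 1.    ,  6.9167, 12.8333, 18.75  , 24.6667, 30.5833, 36.5   ,
       42.4167, 48.3333, 54.25  , 60.1667, 66.0833, 72.    ]))
194 271
```

View pics/fan2.png

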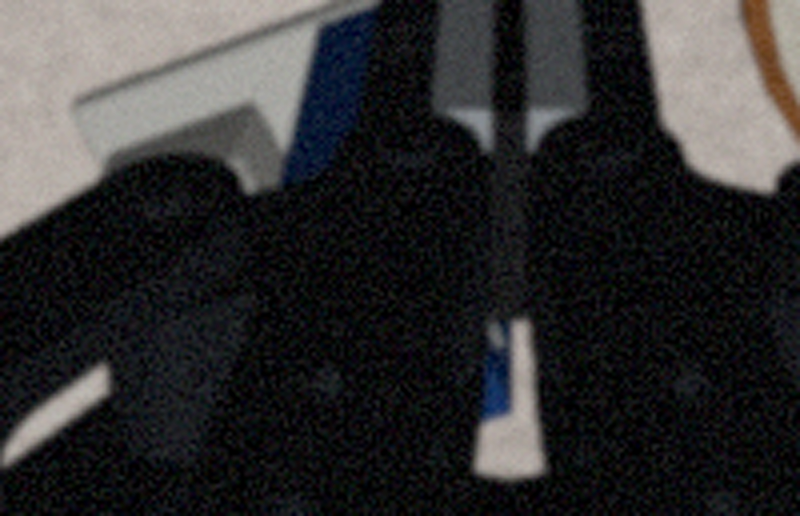

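The gripper hides the fan here; things at smaller x than the fingers are visible, so I'll shift to +x.

>>> {"op": "drive_tool", "data": {"dp": [[-1,0.3,0],[-1,0.3,0],[-1,0.3,0],[-1,0.3,0],[-1,0.3,0]], "turn": [0,0,0,0,0]}}

```text
time: 6.1
tcp_pos: [0.5633, -0.0083, 0.246]
eef_rot: [0.118, 0.993, 0.0, 0.001]
force: [0.4, 0.0, -0.6]
finger_gap: -0.001
finger_force: 0.0
```

>>> {"op": "drive_tool", "data": {"dp": [[-1,0.2,-0.2],[-1,0.2,-0.2],[-1,0.2,-0.2],[-1,0.2,0],[0,0,0]], "turn": [0,0,0,0,0]}}

```text
time: 6.72
tcp_pos: [0.665, -0.0125, 0.2601]
eef_rot: [0.118, 0.993, 0.0, 0.001]
force: [-0.9, 0.2, -0.1]
finger_gap: -0.002
finger_force: 0.0
```

Run:
```python
from m import *
np.set_printoptions(precision=4,suppress=True)
s=env.sense();print(s['tcp_pos'],s['time'])
W=cap('wrist','w3'); np.savez('w3.npz',**W); f=W['frame']; print('hub',*hubfit(W))
p=proj(W,[.582,-.079,.09]); q=proj(W,[.593,-.145,.058]); print(p,q)
m=(p+q)/2
x0,y0=np.maximum((m-[100,75]).astype(int),0)
c=cv2.resize(f[y0:y0+150,x0:x0+200],None,fx=4,fy=4,interpolation=cv2.INTER_CUBIC)
print(x0,y0); cv2.imwrite('pics/fan3.png',cv2.convertScaleAbs(c,alpha=1.5)[...,::-1])
```

```text
[ 0.665  -0.0125  0.2601] 6.725
hub [0.5544 0.1025 0.0788] [0.5543 0.1019 0.0841]
[216.7975 101.0468] [162.4205 128.309 ]
89 39
```

View pics/fan3.png

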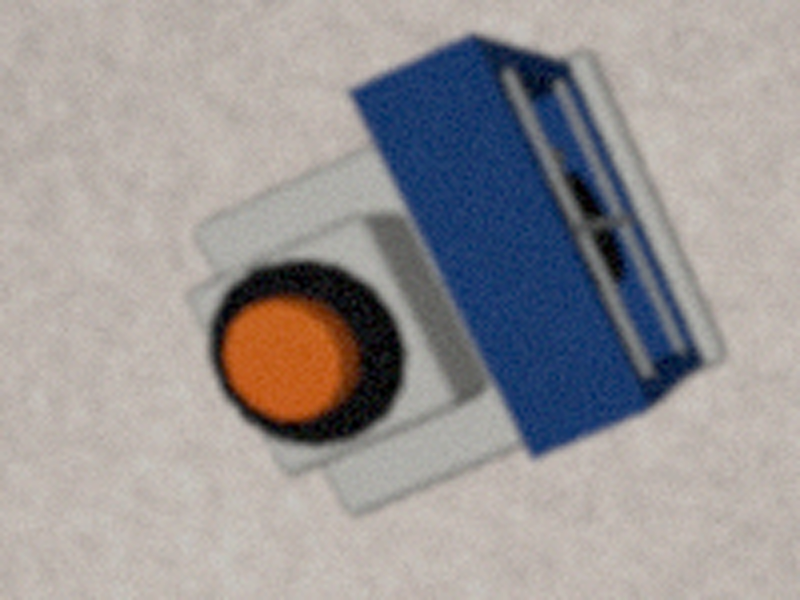

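This crop is clear. The top-face corners are at (472,35), (352,92), (645,408) and (533,458), and the orange top is centred at (282,359).

Run:
```python
from m import *
np.set_printoptions(precision=4,suppress=True)
W=np.load('w3.npz'); g=lambda x,y,z: atz(W,(89+x/4,39+y/4),z)[:2]
P=np.array([g(472,35,.09),g(352,92,.09),g(645,408,.09),g(533,458,.09),g(282,359,.058),])
L=np.array([[-.014,-.04],[.014,-.04],[-.014,.04],[.014,.04],[.066,0]])
# sign of y: fan +x ~ -y world; fan +y = +x world
def res(v): c,s=np.cos(v[2]),np.sin(v[2]); return (v[:2]+L@np.array([[c,s],[-s,c]])-P).ravel()
r=least_squares(res,[.58,-.08,-1.45]); print(P); print(r.x,(r.fun*1e3).reshape(-1,2))
a=g(590,50,.003),g(720,360,.003); a=a[1]-a[0]; print('base edge yaw',np.arctan2(-a[0],a[1]),np.linalg.norm(a))
x,y,t=r.x; n=np.array([np.cos(t),np.sin(t)]); yv=np.array([-n[1],n[0]])
hub=np.array([.5545,.1022]); q=hub-[x,y]; print('hub in fan',q@n,q@yv)
# figures: cap colour blobs, top-ish
f=W['frame']; hsv=cv2.cvtColor(f,cv2.COLOR_RGB2HSV); hp=proj(W,[*hub,.05])
for nm,h0,h1 in(('red',0,8),('yellow',20,35),('blue',105,130),('green',55,85)):
    mm=(hsv[...,0]>=h0)&(hsv[...,0]<=h1)&(hsv[...,1]>130)&(hsv[...,2]>35)
    yy,xx=np.nonzero(mm); s=np.hypot(xx-hp[0],yy-hp[1])<85
    if s.sum():
        u=(np.median(xx[s]),np.median(yy[s])); w=atz(W,u,.082)[:2]; q=w-hub; print(nm,s.sum(),u,w,'r',np.hypot(*q),'ang',np.arctan2(q[1],q[0]),'fan y',(w-[x,y])@yv)
yy,xx=np.nonzero((hsv[...,1]<60)&(hsv[...,2]<90)&(hsv[...,2]>20)); A=np.array([atz(W,p,.05)[:2] for p in zip(xx,yy)])-hub
rr=np.hypot(*A.T); s=(rr>.095)&(rr<.138); ang=np.arctan2(A[s,1],A[s,0]); h,e=np.histogram(ang,90,(-np.pi,np.pi)); print([(round(e[i]+.035,2),int(h[i])) for i in np.nonzero(h>15)[0]])
```

```text
[[ 0.5417 -0.0735]
 [ 0.5461 -0.1001]
 [ 0.6198 -0.0619]
 [ 0.6245 -0.0884]
 [ 0.5927 -0.1478]]
[ 0.583  -0.0813 -1.4225] [[-0.3439  0.1437]
 [-0.5918 -0.9092]
 [ 0.7223  0.351 ]
 [ 0.1802 -0.8054]
 [ 0.0332  1.22  ]]
base edge yaw -1.4436528137929692 0.08294946601441576
hub in fan -0.18569192151254066 -0.0011041070802506915
red 1 (np.float64(463.0), np.float64(42.0)) [0.5843 0.1257] r 0.03796176429930707 ang 0.6660010461332889 fan y 0.031883195921417216
yellow 11 (np.float64(468.0), np.float64(40.0)) [0.5838 0.1297] r 0.040200577865261614 ang 0.7539478700912905 fan y 0.0319462286326164
blue 613 (np.float64(388.0), np.float64(74.0)) [0.5942 0.0628] r 0.05594635089805194 ang -0.780701102387236 fan y 0.03238711568110209
green 624 (np.float64(486.0), np.float64(33.0)) [0.582  0.1442] r 0.05023024905423887 ang 0.9911989234233323 fan y 0.03231430376619149
[(np.float64(-0.52), 265), (np.float64(-0.45), 324), (np.float64(1.01), 86), (np.float64(1.08), 452), (np.float64(1.15), 184)]
```

The fan fit is within 1.2 mm: centre (0.583,-0.081), yaw -1.42, hub only 1 mm off its line. The red figure sits at -2.31 rad about the hub and needs about -1.40, which is roughly +0.905 rad counter-clockwise. I'll push the arm at 1.09 rad from its clockwise side.

>>> {"op": "drive_tool", "data": {"dp": [[0.4,1,0],[0.4,1,0],[0.4,1,0],[0.4,1,0],[0.4,1,0]], "turn": [0,0,0,0,0]}}

```text
time: 7.4
tcp_pos: [0.6429, 0.1212, 0.2601]
eef_rot: [0.118, 0.993, 0.0, 0.0]
force: [0.6, -0.4, 1.5]
finger_gap: -0.002
finger_force: 0.0
```

>>> {"op": "drive_tool", "data": {"dp": [[0.4,0.9,0],[0.4,0.9,0],[0.4,0.9,0],[0,0,0],[0,0,0]], "turn": [0,0,0,0,0]}}

```text
time: 8.02
tcp_pos: [0.6301, 0.1923, 0.2597]
eef_rot: [0.118, 0.993, -0.0, 0.0]
force: [0.5, -0.3, -0.6]
finger_gap: 0.004
finger_force: 0.0
```

>>> {"op": "drive_tool", "data": {"dp": [[0,0,1],[0,0,1],[0,0,1],[0,0,1],[0,0,0.5]], "turn": [1,1,1,1,0.5]}}

```text
time: 8.65
tcp_pos: [0.6295, 0.1912, 0.1449]
eef_rot: [0.348, 0.937, -0.001, -0.001]
force: [0.3, 0.3, 0.3]
finger_gap: 0.003
finger_force: 0.0
```

```bash
cat >> m.py <<'E'
HUB=np.array([.5545,.1022]); FAN=np.array([.583,-.0813]); YAW=-1.4225
def where(camf):
    f=camf['frame']; hsv=cv2.cvtColor(f,cv2.COLOR_RGB2HSV)
    yy,xx=np.nonzero((hsv[...,1]<60)&(hsv[...,2]<90)&(hsv[...,2]>20)); A=np.array([atz(camf,p,.05)[:2] for p in zip(xx,yy)])-HUB
    rr=np.hypot(*A.T); s=(rr>.095)&(rr<.138); ang=np.arctan2(A[s,1],A[s,0]); h,e=np.histogram(ang,90,(-np.pi,np.pi)); print('arms',[(round(e[i]+.035,2),int(h[i])) for i in np.nonzero(h>60)[0]])
    n=np.array([np.cos(YAW),np.sin(YAW)]); yv=np.array([-n[1],n[0]])
    hp=proj(camf,[*HUB,.08])
    for nm,h0,h1 in(('red',0,8),('yellow',20,35),('blue',105,130),('green',55,85)):
        mm=(hsv[...,0]>=h0)&(hsv[...,0]<=h1)&(hsv[...,1]>130)&(hsv[...,2]>35)
        yy,xx=np.nonzero(mm); s=np.array([np.hypot(*(atz(camf,p,.082)[:2]-HUB))<.08 for p in zip(xx,yy)],bool)
        if s.sum()>30:
            u=(np.median(xx[s]),np.median(yy[s])); w=atz(camf,u,.082)[:2]; q=w-HUB; print(nm,s.sum(),u,w,'r %.4f ang %.3f fan x %.4f y %.4f'%(np.hypot(*q),np.arctan2(q[1],q[0]),(w-FAN)@n,(w-FAN)@yv))
def tool():
    s=env.sense(); p=np.array(s['tcp_pos']); q=s['eef_rot']; y=2*np.arctan2(q[1],q[0]); r=p[:2]-HUB
    print('t %.2f'%s['time'],p,'yaw %.3f r %.4f th %.3f'%(y,np.hypot(*r),np.arctan2(r[1],r[0])),'F',np.array(s['force']))
E
python3 - <<'E'
from m import *
np.set_printoptions(precision=4,suppress=True)
tool(); W=cap('wrist'); where(W)
S=cap('side'); where(S)
E
```

```text
t 8.65 [0.6295 0.1912 0.1449] yaw 2.430 r 0.1164 th 0.870 F [0.2522 0.3024 0.2561]
arms [(np.float64(-2.06), 101), (np.float64(-1.99), 106), (np.float64(-1.64), 76), (np.float64(-1.57), 92), (np.float64(-1.5), 91), (np.float64(-1.43), 85), (np.float64(-1.36), 89), (np.float64(-1.29), 81), (np.float64(-1.22), 84), (np.float64(-1.15), 91), (np.float64(-0.45), 98), (np.float64(-0.31), 74), (np.float64(-0.24), 71), (np.float64(0.24), 90), (np.float64(0.31), 218), (np.float64(0.38), 244), (np.float64(0.45), 308), (np.float64(0.52), 308), (np.float64(0.59), 126), (np.float64(1.08), 641), (np.float64(1.15), 642), (np.float64(2.55), 434), (np.float64(2.62), 825), (np.float64(2.69), 857)]
red 1201 (np.float64(31.0), np.float64(227.0)) [0.5181 0.0596] r 0.0561 ang -2.278 fan x -0.1489 y -0.0434
yellow 1749 (np.float64(100.0), np.float64(143.0)) [0.5132 0.1311] r 0.0503 ang 2.531 fan x -0.2203 y -0.0376
blue 1105 (np.float64(135.0), np.float64(306.0)) [0.5946 0.0643] r 0.0552 ang -0.758 fan x -0.1422 y 0.0330
green 1152 (np.float64(208.0), np.float64(217.0)) [0.5827 0.1447] r 0.0510 ang 0.984 fan x -0.2235 y 0.0331
arms []
red 101 (np.float64(340.0), np.float64(225.0)) [0.5159 0.0551] r 0.0609 ang -2.257 fan x -0.1448 y -0.0462
yellow 94 (np.float64(315.0), np.float64(209.0)) [0.5106 0.1254] r 0.0496 ang 2.656 fan x -0.2151 y -0.0411
```

>>> {"op": "drive_tool", "data": {"dp": [[0,0.25,0.9],[0,0,0.9],[0,0,0.9],[0,0,0.9],[0,0,0.8]], "turn": [0,0,0,0,0]}}

```text
time: 9.38
tcp_pos: [0.6338, 0.1971, 0.0347]
eef_rot: [0.347, 0.938, -0.0, -0.001]
force: [-0.1, -0.0, 0.3]
finger_gap: 0.001
finger_force: 0.0
```

>>> {"op": "drive_tool", "data": {"dp": [[0.26,-0.01,0],[0.26,-0.01,0],[0.26,-0.01,0],[0.26,-0.01,0],[0,0,0]], "turn": [-0.5,-0.5,-0.5,-0.5,0]}}

```text
time: 10.0
tcp_pos: [0.6124, 0.2119, 0.0361]
eef_rot: [0.247, 0.969, -0.0, -0.0]
force: [0.3, 0.2, 0.2]
finger_gap: -0.0
finger_force: 0.0
```

Run:
```python
from m import *
np.set_printoptions(precision=4,suppress=True)
tool(); W=cap('wrist'); where(W)
```

```text
t 10.00 [0.6124 0.2119 0.0361] yaw 2.643 r 0.1240 th 1.085 F [0.3401 0.2148 0.1919]
arms [(np.float64(0.66), 69), (np.float64(0.73), 141), (np.float64(0.8), 157), (np.float64(0.87), 139), (np.float64(0.94), 99), (np.float64(1.01), 187), (np.float64(1.08), 497), (np.float64(1.15), 775), (np.float64(1.22), 2173), (np.float64(1.29), 2212), (np.float64(1.36), 292)]
yellow 76 (np.float64(122.5), np.float64(314.5)) [0.5713 0.1692] r 0.0691 ang 1.325 fan x -0.2495 y 0.0255
green 5259 (np.float64(75.0), np.float64(359.0)) [0.5772 0.1462] r 0.0495 ang 1.094 fan x -0.2258 y 0.0279
```

>>> {"op": "drive_tool", "data": {"dp": [[0.26,-0.01,0],[0.26,-0.01,0],[0.26,-0.01,0],[0.26,-0.01,0],[0.26,-0.01,0]], "turn": [-0.5,-0.5,-0.5,-0.5,-0.5]}}

```text
time: 10.68
tcp_pos: [0.5828, 0.2229, 0.0367]
eef_rot: [0.118, 0.993, 0.0, 0.0]
force: [1.2, 0.3, -1.4]
finger_gap: 0.002
finger_force: 0.5
```

>>> {"op": "drive_tool", "data": {"dp": [[0.26,-0.01,0],[0.26,-0.01,0],[0.26,-0.01,0],[0.26,-0.01,0],[0.26,-0.01,0]], "turn": [-0.5,-0.5,-0.5,-0.5,-0.5]}}

```text
time: 11.3
tcp_pos: [0.5505, 0.226, 0.0367]
eef_rot: [-0.013, 1.0, 0.0, 0.001]
force: [1.1, -0.4, -1.2]
finger_gap: 0.0
finger_force: 0.5
```

Run:
```python
from m import *
np.set_printoptions(precision=4,suppress=True)
tool(); where(cap('wrist')); print('side');where(cap('side')); print('scene'); where(cap('scene'))
```

```text
t 11.30 [0.5505 0.226  0.0367] yaw 3.167 r 0.1239 th 1.603 F [ 1.0607 -0.3952 -1.1735]
arms [(np.float64(1.15), 67), (np.float64(1.22), 145), (np.float64(1.29), 155), (np.float64(1.36), 164), (np.float64(1.43), 110), (np.float64(1.5), 143), (np.float64(1.57), 362), (np.float64(1.64), 663), (np.float64(1.71), 1802), (np.float64(1.78), 2165), (np.float64(1.85), 877)]
yellow 73 (np.float64(116.0), np.float64(315.0)) [0.5375 0.1663] r 0.0663 ang 1.830 fan x -0.2516 y -0.0084
green 5226 (np.float64(77.0), np.float64(357.0)) [0.5532 0.1518] r 0.0497 ang 1.597 fan x -0.2350 y 0.0050
side
arms [(np.float64(-1.5), 62)]
red 104 (np.float64(357.0), np.float64(222.0)) [0.5486 0.04  ] r 0.0624 ang -1.666 fan x -0.1251 y -0.0161
yellow 102 (np.float64(322.0), np.float64(218.0)) [0.5026 0.0942] r 0.0525 ang -2.988 fan x -0.1854 y -0.0536
scene
arms []
red 42 (np.float64(299.0), np.float64(196.0)) [0.5516 0.0459] r 0.0563 ang -1.623 fan x -0.1305 y -0.0123
yellow 44 (np.float64(323.0), np.float64(192.0)) [0.5075 0.1003] r 0.0471 ang -3.101 fan x -0.1908 y -0.0479
blue 42 (np.float64(306.0), np.float64(210.0)) [0.6092 0.0942] r 0.0553 ang -0.145 fan x -0.1697 y 0.0519
green 35 (np.float64(334.0), np.float64(204.0)) [0.5554 0.1524] r 0.0502 ang 1.552 fan x -0.2352 y 0.0073
```

>>> {"op": "drive_tool", "data": {"dp": [[0.26,-0.01,0],[0.26,-0.01,0],[0.26,-0.01,0],[0.26,-0.01,0],[0,0,0]], "turn": [-0.5,-0.5,-0.5,-0.5,0]}}

```text
time: 12.08
tcp_pos: [0.5245, 0.2223, 0.0369]
eef_rot: [-0.116, 0.993, 0.0, 0.0]
force: [-0.5, -0.1, 0.6]
finger_gap: -0.003
finger_force: 0.0
```

>>> {"op": "drive_tool", "data": {"dp": [[-0.5,0,0],[-0.3,0,-1],[0,0,-1],[-0.5,0,-1],[-0.5,0,-1]], "turn": [0,0,0,0,0]}}

```text
time: 12.7
tcp_pos: [0.5695, 0.233, 0.1379]
eef_rot: [-0.116, 0.993, 0.0, 0.0]
force: [0.5, 0.7, -0.5]
finger_gap: 0.0
finger_force: 0.0
```

>>> {"op": "drive_tool", "data": {"dp": [[-1,0,-1],[-1,-0.5,-1],[-1,-1,-1],[-1,-1,-0.5],[0,0,0]], "turn": [0,0,0,0,0]}}

```text
time: 13.32
tcp_pos: [0.6831, 0.1939, 0.226]
eef_rot: [-0.115, 0.993, 0.0, 0.002]
force: [-0.3, 1.0, -0.4]
finger_gap: 0.001
finger_force: 0.0
```

Run:
```python
from m import *
np.set_printoptions(precision=4,suppress=True)
tool(); W=cap('wrist','w5'); print(*hubfit(W)); where(W); print('scene'); where(cap('scene'))
```

```text
t 13.32 [0.6831 0.1939 0.226 ] yaw 3.373 r 0.1580 th 0.620 F [-0.3465  1.039  -0.3919]
[0.5544 0.1015 0.0788] [0.5548 0.102  0.0839]
arms [(np.float64(-1.22), 405), (np.float64(-1.15), 530), (np.float64(-1.08), 65), (np.float64(0.31), 87), (np.float64(0.38), 467), (np.float64(0.45), 165)]
blue 822 (np.float64(226.0), np.float64(64.0)) [0.6095 0.1069] r 0.0552 ang 0.086 fan x -0.1823 y 0.0540
scene
arms []
red 43 (np.float64(297.0), np.float64(198.0)) [0.5632 0.0454] r 0.0575 ang -1.419 fan x -0.1282 y -0.0009
yellow 43 (np.float64(319.0), np.float64(191.0)) [0.5063 0.0875] r 0.0504 ang -2.845 fan x -0.1782 y -0.0509
blue 45 (np.float64(310.0), np.float64(211.0)) [0.6098 0.1061] r 0.0554 ang 0.070 fan x -0.1813 y 0.0542
green 32 (np.float64(334.5), np.float64(201.5)) [0.5432 0.1491] r 0.0483 ang 1.808 fan x -0.2338 y -0.0054
```

View pics/w5.png

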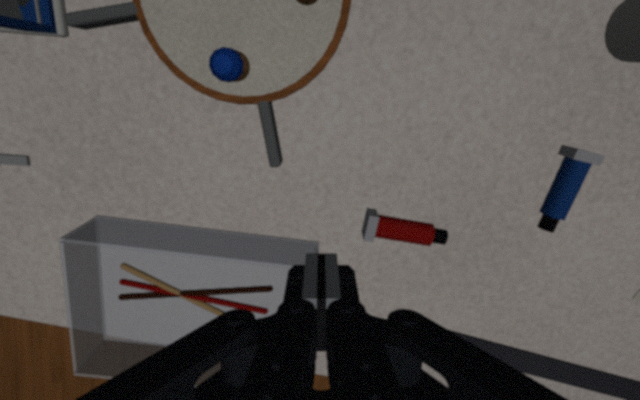

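>>> {"op": "drive_tool", "data": {"dp": [[0.4,-1,-0.5],[0.4,-1,-0.5],[0.4,-1,-0.5],[0.4,-1,-0.5],[0.3,-1,0]], "turn": [0.5,0.5,0.5,0.5,0]}}

```text
time: 14.05
tcp_pos: [0.649, 0.0631, 0.2774]
eef_rot: [-0.011, 1.0, -0.0, 0.002]
force: [0.5, -0.2, 0.7]
finger_gap: -0.003
finger_force: 0.0
```

>>> {"op": "drive_tool", "data": {"dp": [[0.3,-1,0],[0.2,-1,0],[0,0,0],[0,0,0],[0,0,0]], "turn": [0.5,0.5,0,0,0]}}

```text
time: 14.68
tcp_pos: [0.6366, 0.0157, 0.2746]
eef_rot: [0.04, 0.999, 0.0, 0.0]
force: [0.2, 0.0, 0.4]
finger_gap: 0.002
finger_force: 0.0
```

Run:
```python
from m import *
np.set_printoptions(precision=4,suppress=True)
tool(); W=cap('wrist'); np.savez('w6.npz',**W); where(W)
f=W['frame']; p=proj(W,[.575,-.02,.08]); print(p)
x0,y0=np.maximum((p-[110,80]).astype(int),0); print(x0,y0)
c=cv2.resize(f[y0:y0+150,x0:x0+200],None,fx=4,fy=4,interpolation=cv2.INTER_CUBIC)
cv2.imwrite('pics/w6.png',cv2.convertScaleAbs(c,alpha=1.5)[...,::-1])
```

```text
t 14.68 [0.6366 0.0157 0.2746] yaw 3.063 r 0.1192 th -0.812 F [0.2302 0.0071 0.4173]
arms [(np.float64(-1.22), 291), (np.float64(-1.15), 204), (np.float64(0.31), 172), (np.float64(0.38), 302), (np.float64(1.92), 308), (np.float64(1.99), 298)]
red 435 (np.float64(347.0), np.float64(86.0)) [0.562  0.0458] r 0.0568 ang -1.439 fan x -0.1289 y -0.0020
yellow 666 (np.float64(394.0), np.float64(12.0)) [0.5072 0.0875] r 0.0496 ang -2.840 fan x -0.1781 y -0.0501
blue 487 (np.float64(416.0), np.float64(135.0)) [0.6092 0.1059] r 0.0548 ang 0.068 fan x -0.1813 y 0.0536
green 535 (np.float64(470.0), np.float64(50.0)) [0.5411 0.1511] r 0.0507 ang 1.838 fan x -0.2361 y -0.0071
[273.9077 107.3287]
163 27
```

View pics/w6.png

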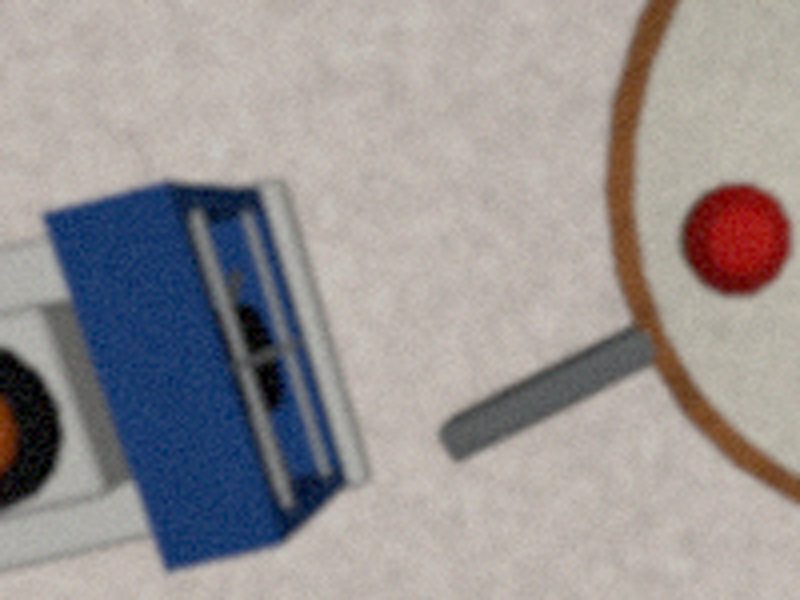

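Run:
```python
from m import *
np.set_printoptions(precision=4,suppress=True)
W=np.load('w6.npz'); g=lambda x,y,z: atz(W,(163+x/4,27+y/4),z)[:2]
P=np.array([g(170,181,.09),g(46,213,.09),g(283,545,.09),g(168,572,.09)])
L=np.array([[-.014,-.04],[.014,-.04],[-.014,.04],[.014,.04]])
def res(v): c,s=np.cos(v[2]),np.sin(v[2]); return (v[:2]+L@np.array([[c,s],[-s,c]])-P).ravel()
r=least_squares(res,[.58,-.08,-1.45]); print(r.x,(r.fun*1e3).reshape(-1,2))
a=g(275,185,.003),g(355,485,.003); a=a[1]-a[0]; print('base yaw',np.arctan2(-a[0],a[1]))
for v in (r.x,[.583,-.0813,-1.4225]):
    yv=np.array([-np.sin(v[2]),np.cos(v[2])]); print([(g(738,240,z)-v[:2])@yv for z in(.075,.08,.085)], 'hub',(HUB-v[:2])@yv)
```

```text
[ 0.5831 -0.0803 -1.4225] [[-0.0278  0.1782]
 [-0.1479 -0.2569]
 [ 0.1034  0.3198]
 [ 0.0723 -0.2411]]
base yaw -1.4467682478350916
[np.float64(-0.001202184686955092), np.float64(-0.0013489353827559614), np.float64(-0.0014956860785568307)] hub -0.0013660006471367912
[np.float64(-0.0009116495076515081), np.float64(-0.0010584061938906757), np.float64(-0.0012051628801298467)] hub -0.001074446682949301
```

The figure stands about 1–2 mm to the clockwise side of the centre line. A small further nudge of about +0.03 rad is worth doing, so I'll go back behind the same arm.

>>> {"op": "drive_tool", "data": {"dp": [[0.57,1,0],[0.57,1,0],[0.57,1,0],[0.57,1,0],[0.57,1,0]], "turn": [0,0,0,0,0]}}

```text
time: 15.35
tcp_pos: [0.575, 0.147, 0.2743]
eef_rot: [0.039, 0.999, 0.0, -0.0]
force: [0.8, 0.3, 0.6]
finger_gap: 0.002
finger_force: 0.0
```

>>> {"op": "drive_tool", "data": {"dp": [[0.57,1,0],[0.57,1,0],[0.57,1,0],[0,0,0],[0,0,0]], "turn": [0,0,0,-1,-1]}}

```text
time: 15.98
tcp_pos: [0.5384, 0.2249, 0.2743]
eef_rot: [-0.068, 0.998, 0.0, -0.0]
force: [-0.4, 0.2, -0.2]
finger_gap: 0.002
finger_force: 0.0
```

>>> {"op": "drive_tool", "data": {"dp": [[0,0,1],[0,0,1],[0,0,1],[0,0,1],[0,0,0]], "turn": [0,0,0,0,0]}}

```text
time: 16.6
tcp_pos: [0.5371, 0.2237, 0.1717]
eef_rot: [-0.065, 0.998, -0.001, -0.003]
force: [-0.3, -0.4, -0.1]
finger_gap: -0.004
finger_force: 0.0
```

Run:
```python
from m import *
np.set_printoptions(precision=4,suppress=True)
tool()
```

```text
t 16.60 [0.5371 0.2237 0.1717] yaw 3.272 r 0.1228 th 1.713 F [-0.3306 -0.3828 -0.126 ]
```

>>> {"op": "drive_tool", "data": {"dp": [[-0.1,0.05,1],[0,0,1],[0,0,1],[0,0,1],[0,0,1]], "turn": [0,0,0,0,0]}}

```text
time: 17.23
tcp_pos: [0.5423, 0.226, 0.0504]
eef_rot: [-0.065, 0.998, 0.0, 0.001]
force: [-0.4, 0.0, -0.7]
finger_gap: -0.002
finger_force: 0.0
```

>>> {"op": "drive_tool", "data": {"dp": [[0,0,0.4],[0.26,-0.01,0],[0.26,-0.01,0],[0,0,0],[0,0,0]], "turn": [0,-0.5,-0.5,0,0]}}

```text
time: 17.85
tcp_pos: [0.5293, 0.2231, 0.0404]
eef_rot: [-0.117, 0.993, 0.0, 0.001]
force: [0.3, 0.1, -0.7]
finger_gap: -0.001
finger_force: 0.0
```

Run:
```python
from m import *
np.set_printoptions(precision=4,suppress=True)
tool(); where(cap('wrist'))
```

```text
t 17.85 [0.5293 0.2231 0.0404] yaw 3.375 r 0.1235 th 1.777 F [ 0.3053  0.1051 -0.7209]
arms [(np.float64(1.29), 90), (np.float64(1.36), 117), (np.float64(1.43), 162), (np.float64(1.5), 138), (np.float64(1.57), 118), (np.float64(1.64), 155), (np.float64(1.71), 260), (np.float64(1.78), 622), (np.float64(1.85), 654), (np.float64(1.92), 1577), (np.float64(1.99), 2145), (np.float64(2.06), 780)]
yellow 124 (np.float64(121.0), np.float64(295.0)) [0.5247 0.1612] r 0.0661 ang 2.038 fan x -0.2484 y -0.0218
green 4930 (np.float64(83.0), np.float64(336.0)) [0.5426 0.1505] r 0.0497 ang 1.812 fan x -0.2352 y -0.0057
```

>>> {"op": "drive_tool", "data": {"dp": [[0.14,-0.01,0],[0.1,-0.01,0],[0.1,-0.01,0],[0,0,0],[0,0,0]], "turn": [-0.2,-0.2,-0.2,0,0]}}

```text
time: 18.52
tcp_pos: [0.5202, 0.2197, 0.0392]
eef_rot: [-0.148, 0.989, -0.0, -0.0]
force: [0.7, 0.9, -0.4]
finger_gap: -0.001
finger_force: 0.0
```

Run:
```python
from m import *
np.set_printoptions(precision=4,suppress=True)
tool(); where(cap('wrist')); print('scene'); where(cap('scene'))
```

```text
t 18.52 [0.5202 0.2197 0.0392] yaw 3.439 r 0.1224 th 1.855 F [ 0.7171  0.893  -0.3927]
arms [(np.float64(1.43), 91), (np.float64(1.5), 168), (np.float64(1.57), 156), (np.float64(1.64), 116), (np.float64(1.71), 129), (np.float64(1.78), 219), (np.float64(1.85), 587), (np.float64(1.92), 912), (np.float64(1.99), 2116), (np.float64(2.06), 1931), (np.float64(2.13), 141)]
yellow 108 (np.float64(123.0), np.float64(304.0)) [0.5218 0.1591] r 0.0657 ang 2.093 fan x -0.2468 y -0.0250
green 4930 (np.float64(86.0), np.float64(347.0)) [0.541 0.15 ] r 0.0497 ang 1.845 fan x -0.2350 y -0.0073
scene
arms []
red 46 (np.float64(297.0), np.float64(199.0)) [0.568  0.0477] r 0.0561 ang -1.329 fan x -0.1298 y 0.0042
yellow 40 (np.float64(318.5), np.float64(191.0)) [0.5069 0.0861] r 0.0503 ang -2.816 fan x -0.1769 y -0.0506
blue 45 (np.float64(310.0), np.float64(211.0)) [0.6098 0.1061] r 0.0554 ang 0.070 fan x -0.1813 y 0.0542
```

>>> {"op": "drive_tool", "data": {"dp": [[-0.5,0,0],[-0.1,0,-1],[0,0,-1],[0,0,-1],[0,0,-1]], "turn": [0,0,0,0,0]}}

```text
time: 19.25
tcp_pos: [0.5355, 0.2244, 0.1403]
eef_rot: [-0.148, 0.989, 0.0, 0.0]
force: [0.3, 0.2, 0.8]
finger_gap: -0.001
finger_force: 0.0
```

>>> {"op": "drive_tool", "data": {"dp": [[0,0,-1],[0,0,-1],[0,0,-1],[0,0,-1],[0,0,-1]], "turn": [0,1,1,1,0.6]}}

```text
time: 19.88
tcp_pos: [0.5353, 0.2244, 0.2653]
eef_rot: [0.041, 0.999, 0.0, 0.0]
force: [0.0, -0.5, 0.8]
finger_gap: -0.002
finger_force: 0.0
```

>>> {"op": "drive_tool", "data": {"dp": [[-0.5,-1,0],[-0.5,-1,0],[-0.5,-1,0],[-0.5,-1,0],[-0.5,-1,0]], "turn": [0,0,0,0,0]}}

```text
time: 20.5
tcp_pos: [0.5881, 0.0938, 0.2645]
eef_rot: [0.04, 0.999, 0.0, 0.0]
force: [0.6, 0.0, 0.1]
finger_gap: -0.002
finger_force: 0.0
```

>>> {"op": "drive_tool", "data": {"dp": [[-0.4,-1,0],[-0.4,-1,0],[-0.4,-1,0],[0,0,0],[0,0,0]], "turn": [0,0,0,0,0]}}

```text
time: 21.12
tcp_pos: [0.6112, 0.0178, 0.2643]
eef_rot: [0.04, 0.999, 0.0, -0.0]
force: [0.4, 0.4, -0.1]
finger_gap: -0.006
finger_force: 0.0
```

Run:
```python
from m import *
np.set_printoptions(precision=4,suppress=True)
tool(); W=cap('wrist'); np.savez('w7.npz',**W); where(W)
r=[(round(k['p'],2),np.array(k['xy']),atz(W,k['xy'],.058)) for k in env.look_for('wrist','switch_top')[:2]]; print(r)
hsv=cv2.cvtColor(W['frame'],cv2.COLOR_RGB2HSV); m=((hsv[...,0]>5)&(hsv[...,0]<18)&(hsv[...,1]>180)&(hsv[...,2]>50)); yy,xx=np.nonzero(m); p=proj(W,[.593,-.147,.058]); s=np.hypot(xx-p[0],yy-p[1])<40; print('btn',p,s.sum(),xx[s].mean(),yy[s].mean(),atz(W,(xx[s].mean(),yy[s].mean()),.058))
f=W['frame']; p=proj(W,[.575,-.02,.08])
x0,y0=np.maximum((p-[110,80]).astype(int),0); print(x0,y0)
c=cv2.resize(f[y0:y0+150,x0:x0+200],None,fx=4,fy=4,interpolation=cv2.INTER_CUBIC)
cv2.imwrite('pics/w7.png',cv2.convertScaleAbs(c,alpha=1.5)[...,::-1])
```

```text
t 21.12 [0.6112 0.0178 0.2643] yaw 3.062 r 0.1016 th -0.979 F [ 0.4014  0.4317 -0.052 ]
arms [(np.float64(-1.22), 142), (np.float64(-1.15), 354), (np.float64(0.38), 281), (np.float64(0.45), 164), (np.float64(1.99), 489), (np.float64(2.06), 181)]
red 437 (np.float64(347.0), np.float64(119.0)) [0.5636 0.0458] r 0.0571 ang -1.411 fan x -0.1286 y -0.0004
yellow 719 (np.float64(393.0), np.float64(43.0)) [0.506  0.0866] r 0.0510 ang -2.830 fan x -0.1774 y -0.0514
blue 495 (np.float64(419.0), np.float64(164.0)) [0.6085 0.1083] r 0.0543 ang 0.113 fan x -0.1838 y 0.0532
green 541 (np.float64(470.0), np.float64(80.0)) [0.5397 0.1505] r 0.0506 ang 1.867 fan x -0.2357 y -0.0085
[(0.65, array([196.7, 150.4]), array([ 0.5841, -0.0979,  0.058 ])), (0.64, array([149.3, 160.6]), array([ 0.5903, -0.1454,  0.058 ]))]
btn [148.2758 163.4249] 757 148.9220607661823 163.03963011889036 [ 0.5927 -0.1463  0.058 ]
163 57
```

View pics/w7.png

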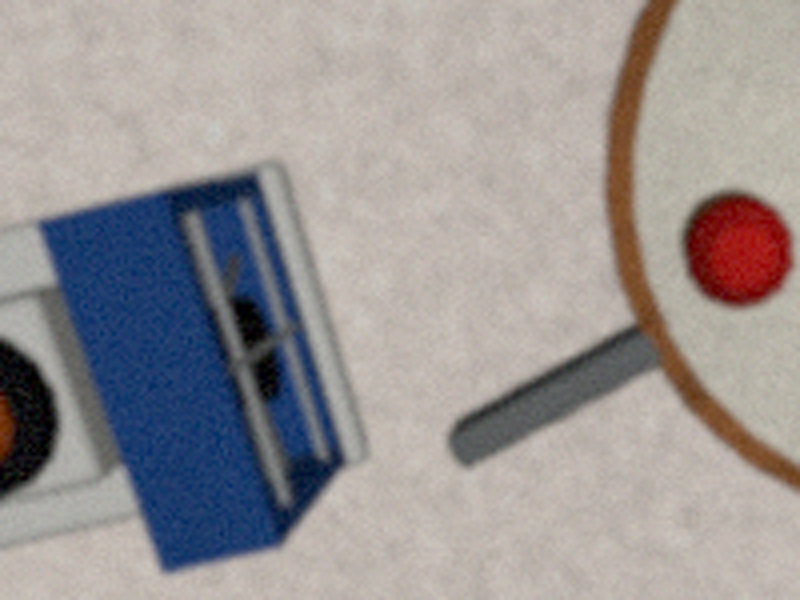

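The red cap is now within about 0.5 mm of the fan's centre line. Next I'll go over the button at (0.593,-0.147).

>>> {"op": "drive_tool", "data": {"dp": [[0.1,-0.95,0],[0.1,-0.95,0],[0,-0.95,0],[0,-0.95,0],[0,-0.95,0]], "turn": [0,0,0,0,0]}}

```text
time: 21.85
tcp_pos: [0.5965, -0.1002, 0.2645]
eef_rot: [0.039, 0.999, 0.0, 0.0]
force: [-0.0, -0.0, 0.5]
finger_gap: 0.001
finger_force: 0.0
```

>>> {"op": "drive_tool", "data": {"dp": [[0,-0.95,0],[0,-0.95,0],[0,0,0.9],[0,0,0.9],[0,0,0.9]], "turn": [0,0,0,0,0]}}

```text
time: 22.48
tcp_pos: [0.5929, -0.147, 0.1964]
eef_rot: [0.039, 0.999, 0.0, 0.0]
force: [-0.3, -1.3, 0.3]
finger_gap: 0.002
finger_force: 0.0
```

>>> {"op": "drive_tool", "data": {"dp": [[0,0,0.9],[0,0,0.9],[0,0,0.9],[0,0,0.6],[0,0,0]], "turn": [0,0,0,0,0]}}

```text
time: 23.1
tcp_pos: [0.592, -0.1471, 0.113]
eef_rot: [0.04, 0.999, 0.0, -0.001]
force: [-0.1, 0.2, -0.2]
finger_gap: -0.003
finger_force: 0.0
```

>>> {"op": "drive_tool", "data": {"dp": [[0,0,0.8],[0,0,0.8],[0,0,0.1],[0,0,0.1],[0,0,0]], "turn": [0,0,0,0,0]}}

```text
time: 23.72
tcp_pos: [0.5929, -0.1479, 0.0697]
eef_rot: [0.04, 0.999, -0.0, 0.0]
force: [-0.7, 0.6, 1.3]
finger_gap: -0.002
finger_force: 0.7
```

>>> {"op": "drive_tool", "data": {"dp": [[0,0,0.1],[0,0,0.1],[0,0,0.1],[0,0,0],[0,0,0]], "turn": [0,0,0,0,0]}}

```text
time: 24.35
tcp_pos: [0.5934, -0.148, 0.064]
eef_rot: [0.04, 0.999, -0.0, 0.001]
force: [-5.0, 2.0, 11.7]
finger_gap: -0.003
finger_force: 5.7
```

>>> {"op": "drive_tool", "data": {"dp": [[0,0,0.06],[0,0,0],[0,0,0],[0,0,0],[0,0,0]], "turn": [0,0,0,0,0]}}

```text
time: 24.98
tcp_pos: [0.5935, -0.148, 0.0638]
eef_rot: [0.04, 0.999, -0.0, 0.0]
force: [-8.3, 3.1, 18.3]
finger_gap: 0.003
finger_force: 9.1
```

>>> {"op": "drive_tool", "data": {"dp": [[0,0,-0.3],[0,0,-0.6],[0,0,-1],[0,0,-1],[0,0,-1]], "turn": [0,0,0,0,0]}}

```text
time: 25.6
tcp_pos: [0.5926, -0.1477, 0.1586]
eef_rot: [0.04, 0.999, 0.0, -0.0]
force: [0.3, -0.1, 0.2]
finger_gap: -0.001
finger_force: 0.0
```

>>> {"op": "drive_tool", "data": {"dp": [[0,0,-1],[0,0,-1],[-0.5,1,-1],[-0.5,1,-1],[0,0,0]], "turn": [0,0,0,0,0]}}

```text
time: 26.22
tcp_pos: [0.6233, -0.099, 0.2608]
eef_rot: [0.039, 0.999, -0.0, 0.003]
force: [-0.3, 0.1, -0.3]
finger_gap: -0.004
finger_force: 0.0
```

Run:
```python
from m import *
np.set_printoptions(precision=4,suppress=True)
tool(); W=cap('wrist','w8'); where(W); print('scene'); where(cap('scene'))
```

```text
t 26.23 [ 0.6233 -0.099   0.2608] yaw 3.064 r 0.2127 th -1.241 F [-0.2883  0.1394 -0.2874]
arms [(np.float64(-1.22), 263), (np.float64(-1.15), 377), (np.float64(0.31), 168), (np.float64(0.38), 300), (np.float64(0.45), 171)]
red 531 (np.float64(486.0), np.float64(93.0)) [0.5638 0.0456] r 0.0574 ang -1.408 fan x -0.1283 y -0.0003
yellow 892 (np.float64(542.0), np.float64(13.0)) [0.5065 0.0852] r 0.0509 ang -2.802 fan x -0.1760 y -0.0511
blue 608 (np.float64(554.0), np.float64(141.0)) [0.6089 0.1075] r 0.0546 ang 0.098 fan x -0.1829 y 0.0535
green 569 (np.float64(621.0), np.float64(51.0)) [0.5393 0.1522] r 0.0523 ang 1.866 fan x -0.2374 y -0.0087
scene
arms []
red 46 (np.float64(297.0), np.float64(199.0)) [0.568  0.0477] r 0.0561 ang -1.329 fan x -0.1298 y 0.0042
yellow 40 (np.float64(318.5), np.float64(191.0)) [0.5069 0.0861] r 0.0503 ang -2.816 fan x -0.1769 y -0.0506
blue 45 (np.float64(310.0), np.float64(211.0)) [0.6098 0.1061] r 0.0554 ang 0.070 fan x -0.1813 y 0.0542
```

View pics/w8.png

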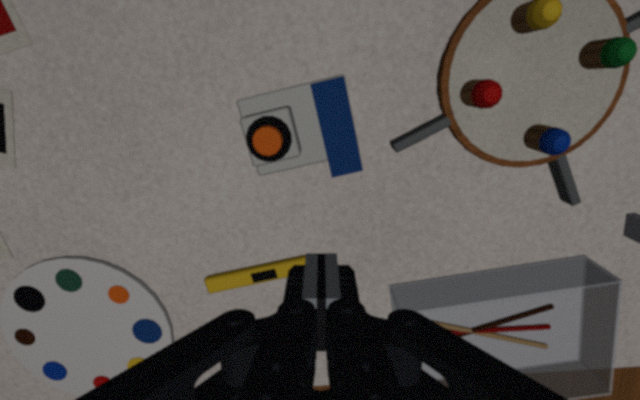

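The button is clear and out again. It took a 5.9 mm stroke to a hard stop at 18 N, well above the 5 N needed. The red figure is on the centre line and all the figures are standing.

```bash
python3 -c "
from station import env
print(env.sign_off())"
```

```text
the job is handed in; nothing more can be done
None
```

I turned the turntable until the red-capped figure stood within about 1 mm of the fan's centre line. I then pressed the orange button fully in and let it go, and handed the job in at about 26 s.

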